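# Turn the proud keyed post home in its welding-fixture socket

## Robot

A 6-joint arm with a two-finger parallel gripper is mounted at the origin on the work surface. World frame = base frame: x ahead of the robot, y to its left, z up, the work surface at z = 0. Lengths are in mm, angles in rad, forces in N, time in s.
With the tool pointing down it reaches from about 275 to 750 mm from the base axis. Payload 10.2 kg.
Tool frame: the origin (TCP) lies between the finger pads; the fingertips stand ctrl.tips_ahead ahead of it and the grasp point (between the pads) lies 8 mm behind it (ctrl.tips_ahead is the distance from the TCP to the fingertips, in mm); z points along the fingers, y is the direction in which the jaws open and shut (so a half turn about z gives the same grasp; the last joint's range is limited). The gripper opens to 85 mm and grips with 20 to 120 N. Pads are 22 mm wide; open, the fingers measure 114 mm over their backs; the gripper's body (76 mm by 85 mm) begins 54 mm behind the grasp point. The pads swing forward as they close: fully open they stand 13 mm farther back than shut.
Start: joints at [0.902, 0.313, 1.498, -0, 1.331, -0.223], TCP at [226.382, 473.69, 242.294] pointing down, gripper open.
Joint ranges: [-2.94, 2.94], [-0.97, 2.17], [0.19, 2.56], [-1.23, 4.37], [0.02, 3.11], [-2.88, 2.88]. Speed limits (rad/s): [2.39, 2.39, 3.01, 3.14, 3.14, 3.14].

## Interface

Orientations are given as a unit quaternion [w, x, y, z].
In Python, from rig import ctrl gives the robot as it stands. The module is installed in compiled form; this text tells all that it offers.
- The arm moves only by the tool move_arm, never from a script. Its argument "motion" is a list of rows, each an object with "offset": the shift along the tool's x, y, z in m, a list of three; "angular": the turn, a rotation vector about the tool's x, y, z in degrees, a list of three; "jaw": the finger opening in m, from 0 to 0.0854. In form: [{"offset": [tx, ty, tz], "angular": [ax, ay, az], "jaw": jaw}, ...]. A call has 1 to 5 rows; each row is the pose to reach, as a shift and turn from the pose commanded when the call began, along the tool's axes at that moment; what a row does not reach only later rows make up. A row lasts 1/8 s, in which the tool goes at most 62.5 mm and 10.7 degrees, less where a joint would pass 70% of its speed; a pose out of reach is approached as far as the arm can. A call with a gripper value outside its range is refused whole. The fingers move at their own pace and stop on an object; "squeeze" is the grip in N (left out, the last holds). Time passes only in rows, so rows that repeat a pose let the fingers close. It gives the time, the measured TCP pose, the force and the opening at its end, in the units of the state.
- ctrl.sense(): the state, without advancing time (a new reading comes with each control period).
- ctrl.capture(name): name is "scene" or "side" or "wrist"; returns a dict with "img" (384x512x3 uint8, red, green, blue), "intrinsics" (3x3 intrinsics, pixels), "k1" (the pictures are not rectified: a ray, as slopes to the right and down, at radius r is drawn at 1 + k1 r^2 times it, then the intrinsics apply), "rvec" (rotation vector, rad) and "tvec" (3), from world to camera coordinates, as OpenCV has them. Camera axes: x right, y down, z forward; pixel columns grow to the right and rows downward; lengths in mm; the calibration is good to about 2 mm. A picture is of the moment at which its call begins. There is no depth.
- ctrl.finish_job(): hands the job in, once; it reports no verdict.
The state is a dict: "time_s": time; "joints": joint angles; "dq": joint speeds; "tau": joint torques, N m; "eef_pos": TCP position; "ee_rot": TCP orientation; "force": force on the tool from outside, world axes, zero at the start; "wrist_torque": the same for the moment, N m; "grip_width": opening from 0.0 (shut) to 1.0 (fully open).
Only numpy, scipy, OpenCV 4.12 (cv2) and the standard library are available. Lean on these libraries where they do the work, as an engineer would, in place of code of your own. Each camera call takes 0.05 s, during which the arm holds its last target. There are 200 camera calls.

## Task

On the welding table stand two fixture sockets, each with a brass keyed post. One post is already home; the other stands proud, because its key bar lies across the slot instead of in it. Grip the proud post by its flat top, turn it under light pressure, without lifting it out of its pocket, until its key drops fully home into the slot, then let go of it, leaving the post that is already home where it is.

Things in the scene. Friction and masses are not known exactly. Their poses are not given: they have to be found in the camera images.
- post: Proud brass post, loose, 78 mm high, 0.3-0.6 kg. Key bar at its foot 74 (x) x 30 (y) x 20 high; round neck 24 in diameter; flat grip tang on top 40 (x) x 16 thick (y), from 44 to 78 up, parallel to the bar. Origin: centre of the bar's underside, z up; a half turn changes nothing. At the start the bar lies on the pocket floor, 45-90 degrees off the slot, either way; post top 113 mm above the table.
- socket: Proud post's fixed square steel block, 150 x 150 x 47 mm high, left or right. Origin: centre of its underside, on the table. In its top a round pocket, 96 in diameter, 12 deep; in the pocket floor (35 up) a slot 86 long (block's x) x 43 wide (y), 22 deep, floor 13 up. Once the bar is within 10 degrees of the slot and 5 mm of centre it drops 22 mm, top then at 91; lower it held: let go early it may tip over.
- other_post: The post already home in the other block: same shape and size as the proud post, same origin and axes; its key bar is down in the slot and its top only 91 mm above the table. Loose; to be left alone.
- other_socket: The other post's fixed steel block: same shape, size, origin and axes as the first (150 x 150 x 47 mm high). The two blocks stand one to the left, one to the right, either way round, each at its own angle.
Not all that is in view belongs to the job. What is shaped like the socket but green is not meant.

How it is judged:
By the outcome, as a careful person would: the job done as asked, in the order asked, and still so for the second after the job is handed in, with the robot touching nothing.
It also fails if it takes over 35 s, if anything falls off the work surface, if the arm or the gripper's body presses on something with over 40 N, if the wrist force passes 120 N, or if a joint passes its speed limit or range.

## Working session

There is one attempt and no reset: what is moved stays moved. The work goes in short steps, Python scripts to look and compute and a tool call to move; the robot and the scene stay as the last step left them, time stands still between calls to the robot, and variables do not carry over. Pictures are saved under pics/ and viewed, about 8 in all and at most 12, crops included, and the job is handed in when it is done.

Besides the shell and the picture viewer there is one more tool, called after ">>>" as a command line: name --argument value ..., lists and objects as JSON in quotes. move_arm: Moves the arm, as the interface text tells. Its arguments: {"type":"object","properties":{"motion":{"type":"array","items":{"type":"object","properties":{"offset":{"type":"array","items":{"type":"number"}},"angular":{"type":"array","items":{"type":"number"}},"jaw":{"type":"number"}}}},"squeeze":{"type":"number"}},"required":["motion"]}

```bash
mkdir -p pics
cat > h.py <<'E'
import numpy as np, cv2
from rig import ctrl
def snap(n,f):
    c=ctrl.capture(n); np.savez(f'pics/{f}.npz',**{k:np.array(v) for k,v in c.items()})
    cv2.imwrite(f'pics/{f}.png',c['img'][:,:,::-1]); return c
def load(f): return dict(np.load(f'pics/{f}.npz'))
def ray(c,uv):
    K=np.array(c['intrinsics'],float);k=float(c['k1']);uv=np.atleast_2d(np.array(uv,float))
    p=cv2.undistortPoints(uv[:,None],K,np.array([k,0,0,0.]))[:,0]
    R=cv2.Rodrigues(np.array(c['rvec'],float))[0];t=np.array(c['tvec'],float).ravel()
    d=np.c_[p,np.ones(len(p))]@R
    return -R.T@t,d
def plane(c,uv,z):
    o,d=ray(c,uv); return o+d*((z-o[2])/d[:,2])[:,None]
def proj(c,P):
    return cv2.projectPoints(np.array(P,float).reshape(-1,1,3),np.array(c['rvec'],float),np.array(c['tvec'],float),np.array(c['intrinsics'],float),np.array([float(c['k1']),0,0,0]))[0][:,0]
E
python3 - <<'E'
from h import *
a=snap('scene','s0');b=snap('side','d0')
cv2.imwrite('pics/both.png',cv2.resize(np.vstack([a['img'],b['img']])[:,:,::-1],(400,600)))
for c in(a,b): print(ray(c,[[256,192]]),c['k1'])
s=ctrl.sense();print(s,ctrl.tips_ahead)
E
```

```text
(array([1147.40924449,  336.16473546,  776.14396629]), array([[-0.58512345, -0.31026549, -0.74938097]])) -0.045886340155585154
(array([ 329.05717004, -607.14993565,  426.91523282]), array([[ 0.34303798,  0.82368608, -0.45180735]])) -0.10076605987737663
{'time_s': 0.1, 'joints': array([ 9.01604833e-01,  3.13393675e-01,  1.49837755e+00,  9.08976817e-06,
        1.33097399e+00, -2.23381615e-01]), 'dq': array([-0.00135865, -0.00043211, -0.00109594, -0.00022757, -0.0020243 ,
        0.00118667]), 'tau': array([ 4.65379548e-03, -4.12897074e+01, -2.60140818e+01, -7.15584451e-05,
        3.00109066e-03, -5.72828935e-05]), 'eef_pos': array([226.23647732, 473.51295747, 241.78629228]), 'ee_rot': array([-2.52714367e-04,  2.21064640e-01,  9.75258988e-01, -5.17930084e-04]), 'force': array([0.38831892, 0.72657592, 0.31624906]), 'wrist_torque': array([0.012115  , 0.04463113, 0.0290591 ]), 'grip_width': 1.0008278693799437} 11.0
```

View pics/s0.png

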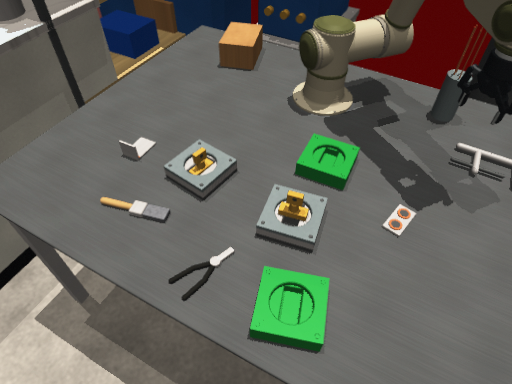

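View pics/d0.png

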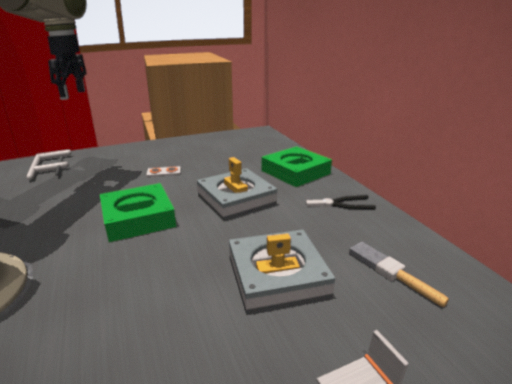

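The scene view shows grey blocks at (201,167) and (293,215). In the side view they are at (278,265) and (237,190). The green ones are decoys. I'll zoom in to see which post is proud.

Run:
```python
from h import *
a=load('s0');b=load('d0')
def cr(c,x,y,w=80):
    return cv2.resize(c['img'][y-w//2:y+w//2,x-w//2:x+w//2,::-1],(390,290) if 0 else (300,300),interpolation=cv2.INTER_CUBIC)
cv2.imwrite('pics/c1.png',np.vstack([np.hstack([cr(a,201,165),cr(a,293,212)]),np.hstack([cr(b,278,265,110),cr(b,237,188)])]))
for n,c in(('s',a),('d',b)):
    hsv=cv2.cvtColor(c['img'],cv2.COLOR_RGB2HSV)
    m=cv2.inRange(hsv,(12,120,90),(30,255,255))
    N,l,st,ce=cv2.connectedComponentsWithStats(m)
    for i in range(1,N):
        if st[i,4]>60: print(n,st[i],ce[i])
```

```text
s [219  22  43  25 777] [240.8970399   34.14543115]
s [111  29  73  47 653] [144.53139357  51.10872894]
s [193 148  13  10  62] [198.51612903 152.0483871 ]
s [189 157  24  18 173] [200.87283237 166.38150289]
s [287 191  17   8  89] [295.15730337 194.51685393]
s [101 198  30  11 175] [115.         202.86857143]
s [279 201  30  17 250] [292.512 209.916]
d [ 142   52   97   88 6775] [187.81579336  94.25239852]
d [224 157  24  35 440] [234.87727273 176.48636364]
d [256 234  44  39 948] [277.50316456 255.20042194]
d [397 271  51  35 531] [422.87947269 288.19020716]
```

View pics/c1.png

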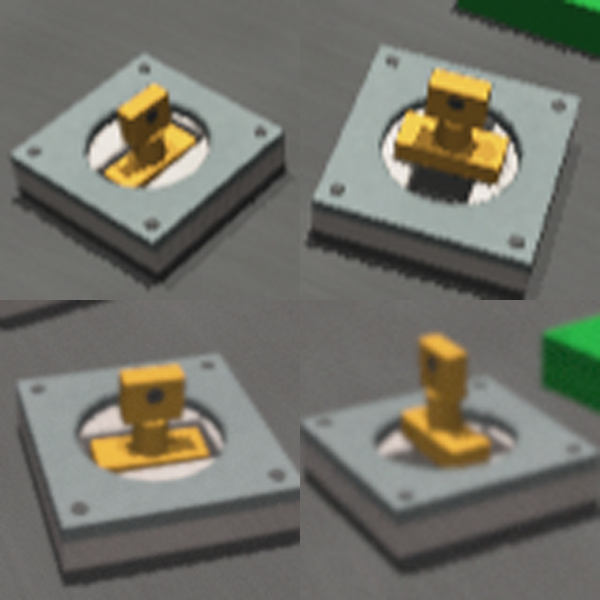

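The right-hand column shows the proud post: scene (293,212), side (237,188), with its bar across the dark slot. Next I'll measure the block top and the tang.

Run:
```python
from h import *
a=load('s0');b=load('d0')
for n,c,x,y in(('s',a,253,172),('d',b,197,148)):
    hsv=cv2.cvtColor(c['img'],cv2.COLOR_RGB2HSV)
    print(n,'sample',hsv[y+5+22,x+40] if n=='s' else hsv[y+45,x+10])
    m=cv2.inRange(hsv,(70,18,100),(110,90,200))
    m=cv2.morphologyEx(m,cv2.MORPH_CLOSE,np.ones((3,3)))
    cs,_=cv2.findContours(m,cv2.RETR_EXTERNAL,cv2.CHAIN_APPROX_NONE)
    for k in cs:
        if cv2.contourArea(k)>800:
            h=cv2.convexHull(k)
            P=plane(c,h[:,0],47)[:,:2].astype(np.float32)
            print(n,h[:,0].mean(0),cv2.minAreaRect(P))
# tang top face in scene: crop corners
crop=lambda p,x,y,s:[[x+q[0]*s-.5+.13,y+q[1]*s-.5+.13] for q in p]
s=80/300
t=plane(a,crop([(133,68),(192,82),(188,102),(128,90)],253,172,s),113); print('tang s',t.mean(0),t)
t=plane(b,crop([(118,37),(143,33),(168,55),(142,60)],197,148,s),113); print('tang d',t.mean(0),t)
t=plane(a,crop([(97,155),(202,182),(210,145),(110,110)],253,172,s),55); print('bar s',t.mean(0),t)
t=plane(b,crop([(103,410-300),(160,450-300),(190,437-300),(140,105)],197,148,s),55); print('bar d',t.mean(0),t)
```

```text
s sample [30  8 32]
d sample [105   7  72]
tang s [589.69405967 149.35976363 113.        ] [[584.54399628 127.34590701 113.        ]
 [576.83855086 166.36802398 113.        ]
 [593.89042984 171.01921739 113.        ]
 [603.50326172 132.70590613 113.        ]]
tang d [585.71595126 144.670119   113.        ] [[576.10674035 166.11683642 113.        ]
 [593.79585957 166.65942033 113.        ]
 [595.54862455 123.74026935 113.        ]
 [577.41258056 122.16394989 113.        ]]
bar s [594.16804328 153.0060082   55.        ] [[618.92347828 121.58435856  55.        ]
 [605.40550555 193.19758865  55.        ]
 [573.59940636 185.38584035  55.        ]
 [578.74378293 111.85624523  55.        ]]
bar d [588.496732   146.94554442  55.        ] [[568.29831676 181.56730065  55.        ]
 [583.0612672  107.88892917  55.        ]
 [608.00556084 118.59958087  55.        ]
 [594.62178321 179.72636699  55.        ]]
```

Run:
```python
from h import *
a=load('s0');b=load('d0')
s=80/300
crop=lambda p,x,y,s:[[x+q[0]*s-.37,y+q[1]*s-.37] for q in p]
for n,c,p,o in(('s',a,[(80,46),(281,96),(233,266),(14,206)],(253,172)),('d',b,[(178,76),(302,152),(98,212),(0,127)],(197,148))):
    P=plane(c,crop(p,*o,s),47); print(n,P.mean(0)); 
    for i in range(4):
        e=P[(i+1)%4]-P[i]; print(np.hypot(*e[:2]),np.degrees(np.arctan2(e[1],e[0]))%90)
# slot direction in scene: dark slot lower part edges seen, z=35
P=plane(a,crop([(417-300,165),(408-300,195),(474-300,170),(467-300,202)],253,172,s),35);print(P)
print(ctrl.sense()['time_s'])
```

```text
s [589.89139671 149.99599531  47.        ]
149.72621738503673 10.25663781094103
152.95236195993883 9.629891348732498
148.48993281033347 10.261305464238774
152.95593167883536 10.093018413585611
d [585.47108272 144.32413479  47.        ]
153.545987772912 11.19505862936387
151.34640758653902 10.275008395499327
143.18318434788952 10.224886293939818
149.11477641584116 14.252414661896935
[[605.43316693 131.66487846  35.        ]
 [631.65874464 137.51051613  35.        ]
 [590.22520407 168.09283913  35.        ]
 [617.54619748 175.15753108  35.        ]]
0.1
```

Two views put the block at about (588,147) with its axes near 10°, and the bar at about 101°, so roughly 90° off. Moving above it.

>>> move_arm --motion '[{"offset":[-0.045,-0.014,0],"angular":[0,0,10],"jaw":0.085},{"offset":[-0.09,-0.028,0],"angular":[0,0,20],"jaw":0.085},{"offset":[-0.14,-0.042,0],"angular":[0,0,30],"jaw":0.085},{"offset":[-0.19,-0.056,0],"angular":[0,0,40],"jaw":0.085},{"offset":[-0.24,-0.07,0],"angular":[0,0,50],"jaw":0.085}]'

```text
time_s: 0.72
eef_pos: [413.7, 305.7, 242.1]
ee_rot: [-0.0, 0.615, 0.789, -0.0]
force: [-0.1, -0.2, -0.5]
grip_width: 0.995
```

>>> move_arm --motion '[{"offset":[-0.05,0.032,0],"angular":[0,0,1],"jaw":0.085},{"offset":[-0.1,0.065,0],"angular":[0,0,2],"jaw":0.085},{"offset":[-0.15,0.097,0],"angular":[0,0,3],"jaw":0.085},{"offset":[-0.1986,0.1295,0],"angular":[0,0,3.5],"jaw":0.085},{"offset":[-0.1986,0.1295,0],"angular":[0,0,3.5],"jaw":0.085}]'

```text
time_s: 1.35
eef_pos: [589.5, 144.1, 240.9]
ee_rot: [-0.0, 0.638, 0.77, -0.001]
force: [-0.5, 0.6, 0.2]
grip_width: 0.995
```

Run:
```python
from h import *
w=snap('wrist','w0'); print(ctrl.sense()['eef_pos'],ctrl.sense()['ee_rot'],ray(w,[[256,192]]))
print(proj(w,[[588,147,113],[588,147,47]]))
```

```text
[588.18256954 145.91182726 241.24404529] [-6.90839748e-04  6.37240124e-01  7.70664821e-01 -5.29596494e-04] (array([574.70014726, 224.13452903, 374.04134219]), array([[ 0.07083922, -0.31243787, -0.94738148]]))
[[251.16629394 181.63157162]
 [251.44666029 164.68924105]]
```

View pics/w0.png

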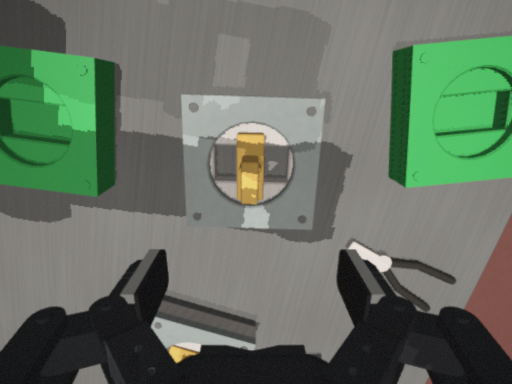

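The wrist view shows the block with corners (181,95), (325,99), (319,230) and (187,227), and the bar upright in the image, across a horizontal slot. I'll zoom in for the tang corners.

Run:
```python
from h import *
w=load('w0')
cv2.imwrite('pics/w0c.png',cv2.resize(w['img'][115:215,200:300,::-1],(600,600),interpolation=cv2.INTER_CUBIC))
P=plane(w,[(181,95),(325,99),(319,230),(187,227)],47);print(P.mean(0))
for i in range(4):
    e=P[(i+1)%4]-P[i];print(np.hypot(*e[:2]),np.degrees(np.arctan2(e[1],e[0]))%90)
```

```text
[590.39444442 144.3623362   47.        ]
150.67434396818393 9.229706633360724
151.30587830247026 12.399267227982023
159.11330722817397 9.36077086834564
151.43841179378214 9.20220674411199
```

View pics/w0c.png

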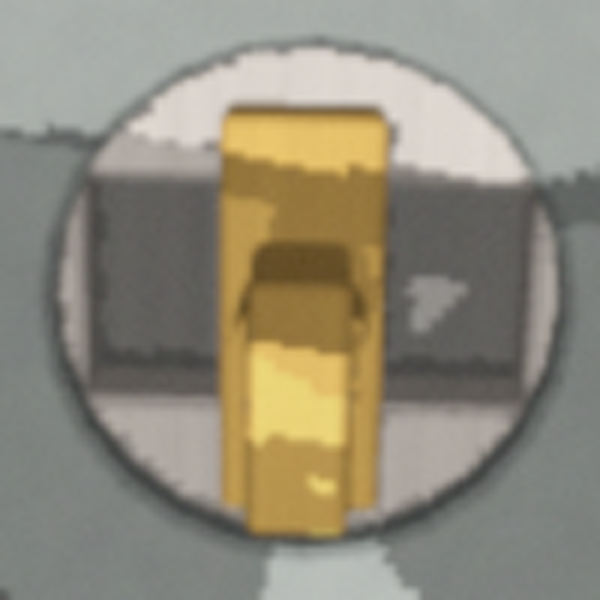

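Run:
```python
from h import *
w=load('w0');print(w['intrinsics'].diagonal())
g=lambda p:[[200+x/6-.42,115+y/6-.42] for x,y in p]
def q(n,p,z):
    P=plane(w,g(p),z);print(n,P.mean(0).round(1),[(round(float(np.hypot(*e[:2])),1),round(float(np.degrees(np.arctan2(e[1],e[0]))%180),1)) for e in (P[(i+1)%4]-P[i] for i in range(4))])
q('tang',[(250,285),(350,285),(346,535),(247,535)],113)
q('tang2',[(255,245),(348,245),(346,535),(247,535)],113)
q('bar',[(223,112),(388,112),(378,512),(222,508)],55)
q('slot',[(90,175),(533,182),(525,405),(92,392)],35)
q('pocket',[(50,290),(310,38),(567,290),(310,545)],47)
M=w['img'][115:215,200:300];P=proj(w,[[590,145,113],[590,145,79],[590,145,55]]);print((P-[200,115]+.42)*6)
```

```text
[299.29954225 299.29954225   1.        ]
tang [586.6 145.  113. ] [(14.8, 10.8), (39.7, 100.2), (15.4, 10.8), (39.7, 99.4)]
tang2 [586.2 148.  113. ] [(13.7, 10.8), (45.7, 100.7), (15.4, 10.8), (45.8, 98.6)]
bar [586.7 145.4  55. ] [(29.1, 10.8), (75.0, 100.0), (29.5, 9.2), (74.2, 99.7)]
slot [587.9 146.1  35. ] [(83.9, 9.9), (44.1, 100.9), (85.3, 9.0), (42.8, 99.0)]
pocket [587.5 147.7  47. ] [(66.8, 54.2), (66.3, 146.9), (69.9, 57.5), (70.2, 144.3)]
[[320.00026932 417.04718719]
 [319.84390449 358.04124749]
 [319.75191133 323.37567073]]
```

Post is at (586.7,145.3) at about 100°, and the slot centre is at (588,146) at about 10°. The sizes match the given ones. Descending.

>>> move_arm --motion '[{"offset":[-0.001,-0.001,0.04],"angular":[0,0,0.8],"jaw":0.085},{"offset":[-0.001,-0.001,0.08],"angular":[0,0,0.8],"jaw":0.085},{"offset":[-0.001,-0.001,0.12],"angular":[0,0,0.8],"jaw":0.085},{"offset":[-0.001,-0.001,0.15],"angular":[0,0,0.8],"jaw":0.085},{"offset":[-0.001,-0.001,0.15],"angular":[0,0,0.8],"jaw":0.085}]'

```text
time_s: 2.02
eef_pos: [585.1, 146.9, 90.7]
ee_rot: [-0.002, 0.641, 0.767, -0.001]
force: [-0.5, 0.1, 0.3]
grip_width: 0.996
```

>>> move_arm --motion '[{"offset":[0,0,0],"angular":[0,0,0],"jaw":0.03},{"offset":[0,0,0],"angular":[0,0,0],"jaw":0.018},{"offset":[0,0,0],"angular":[0,0,0],"jaw":0.01},{"offset":[0,0,0],"angular":[0,0,0],"jaw":0.005},{"offset":[0,0,0],"angular":[0,0,0],"jaw":0.005}]' --squeeze 40

```text
time_s: 2.65
eef_pos: [587.0, 145.9, 92.8]
ee_rot: [0.0, 0.642, 0.767, 0.0]
force: [-2.0, -0.3, 4.1]
grip_width: 0.179
```

>>> move_arm --motion '[{"offset":[0,0,0],"angular":[0,0,0],"jaw":0.005},{"offset":[0,0,0],"angular":[0,0,0],"jaw":0.005},{"offset":[0,0,0],"angular":[0,0,0],"jaw":0.005}]'

```text
time_s: 3.02
eef_pos: [587.0, 145.9, 92.8]
ee_rot: [0.0, 0.642, 0.767, 0.0]
force: [-2.3, -0.2, 5.0]
grip_width: 0.183
```

Run:
```python
from h import *
w=snap('wrist','w1'); print(ctrl.sense())
```

```text
{'time_s': 3.075, 'joints': array([ 5.01658584e-02,  6.31555932e-01,  1.42006631e+00, -6.57613136e-05,
        1.08944206e+00, -1.27159289e-01]), 'dq': array([ 0.00115341,  0.00201393,  0.0007197 ,  0.00098638, -0.00063481,
       -0.0005734 ]), 'tau': array([ -0.29780687, -49.18896317, -22.159338  ,   0.06584096,
        -0.51071232,   0.0715392 ]), 'eef_pos': array([587.06904361, 145.90778963,  92.81427586]), 'ee_rot': array([2.13654660e-04, 6.41705808e-01, 7.66950836e-01, 1.58084224e-04]), 'force': array([-1.94800199, -0.12389519,  6.02617815]), 'wrist_torque': array([-0.07143005,  0.33165441,  0.09784694]), 'grip_width': 0.1800069980017647}
```

View pics/w1.png

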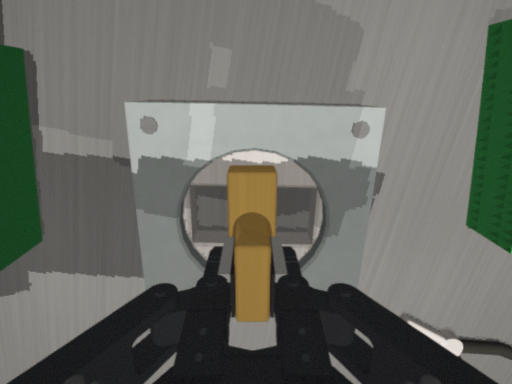

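The post is gripped: opening about 15.6 mm, yaw 100.2°. Now I'll turn it under light pressure.

>>> move_arm --motion '[{"offset":[0,0,0.0005],"angular":[0,0,8],"jaw":0.005},{"offset":[0,0,0.0005],"angular":[0,0,16],"jaw":0.005},{"offset":[0,0,0.0005],"angular":[0,0,24],"jaw":0.005},{"offset":[0,0,0.0005],"angular":[0,0,32],"jaw":0.005},{"offset":[0,0,0.0005],"angular":[0,0,40],"jaw":0.005}]'

```text
time_s: 3.7
eef_pos: [587.9, 145.8, 92.7]
ee_rot: [0.001, 0.866, 0.499, 0.001]
force: [1.5, -0.2, 6.7]
grip_width: 0.178
```

>>> move_arm --motion '[{"offset":[0,0,0],"angular":[0,0,8],"jaw":0.005},{"offset":[0,0,0],"angular":[0,0,16],"jaw":0.005},{"offset":[0,0,0],"angular":[0,0,24],"jaw":0.005},{"offset":[0,0,0],"angular":[0,0,32],"jaw":0.005},{"offset":[0,0,0],"angular":[0,0,40],"jaw":0.005}]'

```text
time_s: 4.32
eef_pos: [587.4, 145.9, 92.3]
ee_rot: [0.0, 0.985, 0.173, 0.001]
force: [0.1, -0.0, -3.5]
grip_width: 0.187
```

>>> move_arm --motion '[{"offset":[0,0,0],"angular":[0,0,5],"jaw":0.005},{"offset":[0,0,0],"angular":[0,0,10],"jaw":0.005},{"offset":[0,0,0],"angular":[0,0,10.2],"jaw":0.005}]'

```text
time_s: 4.7
eef_pos: [586.5, 145.9, 91.0]
ee_rot: [-0.0, 0.996, 0.087, -0.001]
force: [-1.1, -0.7, -4.4]
grip_width: 0.181
```

Run:
```python
from h import *
w=snap('wrist','w2'); print({k:ctrl.sense()[k].round(3) for k in ('eef_pos','ee_rot','force','wrist_torque','joints')})
```

```text
{'eef_pos': array([586.595, 145.855,  91.116]), 'ee_rot': array([-0.   ,  0.996,  0.087, -0.001]), 'force': array([ 0.35 ,  0.68 , -3.917]), 'wrist_torque': array([0.009, 0.003, 0.024]), 'joints': array([0.05 , 0.634, 1.422, 0.   , 1.088, 1.446])}
```

View pics/w2.png

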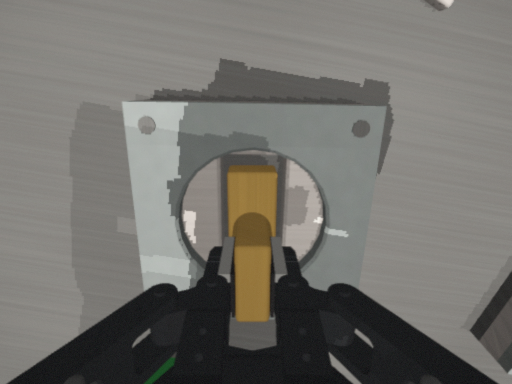

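The bar is now in line with the slot (slot edges at columns 220 and 286, bar from 228 to 277). The floor contact has gone and the post's weight hangs on the wrist (-4 N). Lowering it while held.

>>> move_arm --motion '[{"offset":[0,0,0.004],"angular":[0,0,0],"jaw":0.005},{"offset":[0,0,0.008],"angular":[0,0,0],"jaw":0.005},{"offset":[0,0,0.012],"angular":[0,0,0],"jaw":0.005},{"offset":[0,0,0.016],"angular":[0,0,0],"jaw":0.005},{"offset":[0,0,0.018],"angular":[0,0,0],"jaw":0.005}]'

```text
time_s: 5.38
eef_pos: [586.8, 145.9, 73.4]
ee_rot: [-0.0, 0.996, 0.087, -0.0]
force: [0.5, -0.6, -3.4]
grip_width: 0.179
```

>>> move_arm --motion '[{"offset":[0,0,0.001],"angular":[0,0,0],"jaw":0.005},{"offset":[0,0,0.002],"angular":[0,0,0],"jaw":0.005},{"offset":[0,0,0.002],"angular":[0,0,0],"jaw":0.005}]'

```text
time_s: 5.75
eef_pos: [586.9, 145.9, 71.8]
ee_rot: [0.0, 0.996, 0.087, 0.0]
force: [-0.4, 0.4, -3.8]
grip_width: 0.177
```

>>> move_arm --motion '[{"offset":[0,0,0.001],"angular":[0,0,0],"jaw":0.005},{"offset":[0,0,0.0015],"angular":[0,0,0],"jaw":0.005},{"offset":[0,0,0.0015],"angular":[0,0,0],"jaw":0.005},{"offset":[0,0,0.0015],"angular":[0,0,0],"jaw":0.005}]'

```text
time_s: 6.25
eef_pos: [587.1, 145.9, 70.8]
ee_rot: [0.0, 0.996, 0.087, 0.0]
force: [-2.6, -0.4, 4.5]
grip_width: 0.178
```

The post is on the slot floor: exactly 22 mm lower, with contact force back to +4.5 N. Releasing.

>>> move_arm --motion '[{"offset":[0,0,0],"angular":[0,0,0],"jaw":0.02},{"offset":[0,0,0],"angular":[0,0,0],"jaw":0.03},{"offset":[0,0,0],"angular":[0,0,0],"jaw":0.045},{"offset":[0,0,0],"angular":[0,0,0],"jaw":0.06},{"offset":[0,0,0],"angular":[0,0,0],"jaw":0.06}]'

```text
time_s: 6.88
eef_pos: [587.0, 145.9, 70.3]
ee_rot: [0.0, 0.996, 0.087, 0.0]
force: [-0.0, -0.3, -0.2]
grip_width: 0.702
```

>>> move_arm --motion '[{"offset":[0,0,-0.02],"angular":[0,0,0],"jaw":0.06},{"offset":[0,0,-0.06],"angular":[0,0,0],"jaw":0.06},{"offset":[0,0,-0.11],"angular":[0,0,0],"jaw":0.06},{"offset":[0,0,-0.16],"angular":[0,0,0],"jaw":0.06},{"offset":[0,0,-0.16],"angular":[0,0,0],"jaw":0.06}]'

```text
time_s: 7.5
eef_pos: [588.2, 146.0, 234.5]
ee_rot: [0.0, 0.996, 0.087, 0.004]
force: [-0.8, -0.5, -0.9]
grip_width: 0.706
```

Run:
```python
from h import *
w=snap('wrist','w3');a=snap('scene','s3');b=snap('side','d3')
f=lambda c,x,y,q=100:cv2.resize(c['img'][max(y-q//2,0):y+q//2,x-q//2:x+q//2,::-1],(300,300),interpolation=cv2.INTER_CUBIC)
cv2.imwrite('pics/f.png',np.vstack([np.hstack([f(w,251,165,150),f(a,270,190,160)]),np.hstack([f(b,260,220,180),f(b,237,188,80)])]))
print(ctrl.sense()['eef_pos'],ctrl.sense()['force'])
```

```text
[586.50086142 145.86775851 229.07905594] [ 0.39902865  0.61044868 -0.51477968]
```

View pics/f.png

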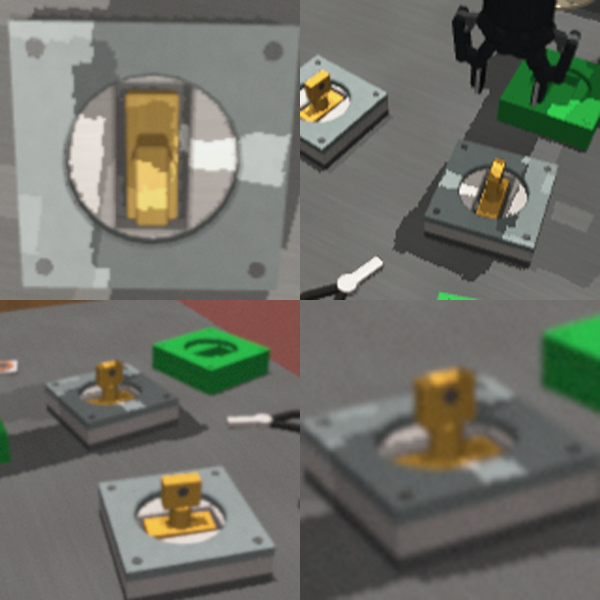

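The bar lies fully in the slot with its top flush with the pocket floor, the post is upright, the other post has not moved, and the gripper is clear. Handing in.

```bash
python3 -c "
from rig import ctrl
print(ctrl.finish_job())"
```

```text
the job is handed in; nothing more can be done
None
```

The proud post is home: I gripped it by its tang, turned it 90° under about 5–7 N of pressure, lowered it 22.0 mm onto the slot floor while held, let go and backed off. The job was handed in at about 7.7 s of robot time; no verdict is reported.

- **Seating:** contact force came back (+4.5 N) at TCP height 70.8, against 92.8 when the post was proud, which is the full drop. The final wrist, scene and side pictures show the bar in the slot and the post upright.
- **Other post:** it was never touched and looks unmoved in the same pictures.
- **Forces:** wrist force readings after each move stayed below 8 N. The gripper is clear of everything.
- **Checks that disagreed:** single-camera positions of the block and post differed by 2–5 mm. I went by the wrist view, whose measured sizes came within about 2 mm of the given ones. My one colour-mask attempt found no block outline, so I read its corners off the picture by hand.

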